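# Load the centrifuge in balance and clasp its lid

## Task

Make the centrifuge ready to run: take the tall capped conical tube out of the tube rack and put it all the way down into the rotor sleeve directly opposite the tube that is already loaded, so that the rotor is balanced. Then lower the lid gently, without slamming it, until it is fully shut, and swing the steel clasp down from the lid until it lies flat over its staple on the housing. Leave the short tubes in the rack and everything else on the bench as it stands.

Things in the scene. Friction and masses are not known exactly. Their poses are not given: they have to be found in the camera images.
- centrifuge: Small white bench centrifuge, fixed, 260 mm (its x) by 250 mm (its y), housing 165 mm high. Origin: centre of the underside, z up. Its front (control panel, staple) is the -x face; the lid's hinge runs along the top of the +x face. Open round bowl 228 mm across in its top, on the vertical axis through the origin; bowl rim = housing top.
- staple (a point): Steel staple on the housing's front face, 18 mm wide, standing out 17 mm from the face; this point is the middle of its outer bar, 142 mm above the bench. The clasp's window drops over it.
- rotor (a joint): Angle of the rotor about the vertical axis through the centrifuge's origin (rad, anticlockwise from above is positive). It turns with light drag (0.12 N m) and stays where left. Four aluminium sleeves 90 degrees apart, each leaning 30 degrees, mouth towards the axis; mouth centres 62 mm from the axis, 115 mm above the bench; bore 20 mm, outside 25 mm, 77 mm deep.
- loaded_center (a point): Centre of the tube already in the rotor: same kind as the sample, fixed in its sleeve, its capped end standing 43 mm out along the sleeve. The other three sleeves are empty. A steel hub 60 mm across (28 mm near its top) rises to 116 mm above the bench on the rotor's axis.
- place_center (a point): In the empty sleeve opposite the loaded one: where the centre of the sample tube lies when the tube is fully down, 17 mm below the middle of the sleeve's mouth along the sleeve. Its z axis runs along the sleeve and out of the mouth (30 degrees from vertical, leaning towards the rotor axis); it turns with the rotor.
- lid (a joint): Lid angle (rad): 0 fully shut; starts nearly upright (1.35 to 1.5), at most 1.6. Stiff, damped hinge (0.75 N m of friction; lid about 0.45 kg): it stays where it is left. White frame 260 mm (from hinge to clasp edge) by 250 mm, 22 mm thick, with a clear round window level with its top; when shut its outer face is 188 mm above the bench.
- lid_hinge (a point): Middle of the lid's hinge line: centrifuge frame x = +130, y = 0, 166 mm above the bench; the line runs along the centrifuge's y. Turns with the lid: its -x axis points from the hinge along the lid's underside to the clasp edge, its z axis out of the outer face. The outer face is 22 mm from the hinge line along that z.
- clasp (a joint): Angle of the steel clasp to the lid (rad): 0 = hanging flat down the front of the shut lid with its window over the staple (closed); 1.57 = standing straight out from the lid's front edge; larger = folded up. Starts between 1.2 and 2.2. Light hinge friction (0.06 N m), stays where left. Shut the lid fully first: while it is up, the bar meets the staple instead.
- clasp_hinge (a point): Middle of the clasp's hinge line (along the centrifuge's y), 6 mm out from the lid's front edge. With the lid shut: centrifuge x = -136, y = 0, 178 mm above the bench. The clasp is a steel strap 46 mm wide, 3 mm thick, with a window 26 by 33 mm, below it a bar 14 mm high, then a bent-out lip ending 70 mm from the hinge.
- clasp_bar (a point): Middle of the outer face of the bar at the clasp's lower end, 52 mm from its hinge line: the place to push it. Its -x axis points out of the outer face, its z axis from the bar to the hinge.
- rack: Grey tube rack, fixed, 96 mm (its own x) by 206 mm (its own y), top 70 mm above the bench; origin: centre of the underside. Two rows of four holes, 46 mm between the rows (along x), 44 mm apart in each row (along y). The four tubes stand upright in it, never two side by side across the rows, so the fingers have most room along the rack's x.
- sample_center (a point): The sample: the tallest tube in the rack, clear, 120 mm long and 17 mm across with a conical foot and a white ribbed screw cap 21 mm across and 14 mm high; 25 g. This point is the centre of the tube, half-way up; z points to the cap. Its foot stands on the rack's floor, 6 mm above the bench.
- short_a: Short capped tube in the rack, 15 mm across and 100 mm long, cap 18 mm across; stays in the rack. Origin: its foot.
- short_b: Short capped tube in the rack, 15 mm across and 100 mm long, cap 18 mm across; stays in the rack. Origin: its foot.
- short_c: Short capped tube in the rack, 15 mm across and 100 mm long, cap 18 mm across; stays in the rack. Origin: its foot.
- microscope: Fixed stereo microscope, base 190 mm (its x) by 170 mm (its y), 355 mm tall; its head and focus knobs are 150 to 355 mm above the bench and stay within 115 mm of the origin in x and 60 mm in y. Origin: centre of the base's underside. Not to be hit.
- stand_edge (a point): A fixed white stand with two pipettes, base 150 by 220 mm, about 260 mm tall. This point is the middle of the short edge of its base that faces the centrifuge; the whole stand lies beyond it.
- bottle: Clear bottle, 62 mm across and 130 mm tall; bystander. Origin: centre of the underside.
- dish_a: Covered culture dish, 90 mm across and 15 mm high; bystander. Origin: centre of the underside.
- dish_b: Another such dish; bystander.
- timer: White bench timer, 45 by 70 by 22 mm; bystander. Origin: centre of the underside.
- tip_box: Box of pipette tips, 85 by 122 by 62 mm; bystander. Origin: centre of the underside.
- beaker: Glass beaker, 70 mm across and 90 mm tall; bystander. Origin: centre of the underside.
- forceps: Steel forceps lying on the bench, 126 mm long, 6 mm thick; bystander. Origin: underside, near the middle.
Things that resemble listed ones, but are neither listed nor needed, are in the scene too. What is shaped like the part that bears sample_center but green is not meant.

How it is judged (in metres and radians):
On the way, in this order (a step that is already met when the one before it is completed fails the run):
1. the sample tube is fully down in the sleeve opposite the loaded one, with the lid still open (distance between sample_center and place_center below 0.009 m and angle between the z axis of sample_center and the z axis of place_center, either way round below 0.12 rad and value of joint lid above 1 rad), for 0.2 s.
2. the lid is fully shut over the loaded rotor (value of joint lid below 0.03 rad and distance between sample_center and place_center below 0.009 m and angle between the z axis of sample_center and the z axis of place_center, either way round below 0.12 rad), for 0.2 s.
3. the clasp lies over its staple (all of step 2 and value of joint clasp below 0.12 rad), for 0.2 s.
At the end, for the whole second after the job is handed in: The sample tube is fully down in the sleeve opposite the loaded one (centre within 9 mm, axis within 0.12 rad), the lid is shut (within 0.03 rad), the clasp lies over its staple (within 0.12 rad) and the rotor stands still (all of step 3 and velocity of joint rotor between -0.05 and 0.05 rad/s); the robot touches nothing.
It fails at once if the lid is slammed (faster than 2 rad/s over the last 0.25 rad) (velocity of joint lid below -2 rad/s and value of joint lid below 0.25 rad).
It fails at once if a short tube leaves its place in the rack (moved more than 20 mm) (distance of any of short_a, short_b, short_c from where it was at the start of the episode above 0.02 m).
It fails at once if something else on the bench is pushed more than 30 mm (distance of any of bottle, dish_a, dish_b, timer, tip_box, beaker, forceps from where it was at the start of the episode above 0.03 m).
It fails at once if the microscope is hit (over 5 N) (contact force between microscope and the arm above 5 N or contact force between microscope and the fingers above 5 N).
It also fails if it takes over 72 s, if anything falls off the work surface, if the arm or the gripper's body presses on something with over 40 N, if the wrist force passes 120 N, or if a joint passes its speed limit or range.

## Robot

A 6-joint arm with a two-finger parallel gripper is mounted at the origin on the work surface. World frame = base frame: x ahead of the robot, y to its left, z up, the work surface at z = 0. Lengths are in m, angles in degrees, forces in N, time in s.
With the tool pointing down it reaches from about 0.275 to 0.775 m from the base axis. Payload 14.6 kg.
Tool frame: the origin (TCP) lies at the very end of the fingers, on their centre line; the grasp point (between the pads) lies 19 mm behind it; z points along the fingers, y is the line along which they close (so a half turn about z gives the same grasp; the last joint's range is limited). The gripper opens to 85 mm and grips with 20 to 120 N. Pads are 22 mm wide; open, the fingers measure 114 mm over their backs; the gripper's body (76 mm by 85 mm) begins 54 mm behind the grasp point. The pads swing forward as they close: fully open they stand 13 mm farther back than shut.
Start: joints at [-80.632, 15.075, -2.767, 72.158, 0, 81.102], TCP at [0.165, -0.499, 0.231] pointing down, gripper open.
Joint ranges: [-151.79, 151.79], [-50.71, 97.33], [-67.44, 78.34], [-121.81, 120.89], [-77.56, 73.72], [-180, 180]. Speed limits (degrees/s): [108.29, 108.29, 147.25, 159.86, 180, 180].

## Interface

Orientations are given as [roll, pitch, yaw] about the fixed x, y, z axes, in that order (R = Rz(yaw) Ry(pitch) Rx(roll)).
In Python, from cell import robot gives the robot as it stands. Calls block until the motion is done:
- robot.reach(position, orientation): joint-space move of the TCP to a pose.
- robot.move_l(position, rot=None, max_speed=0.15, until_force=None): straight line of the TCP; rot=None keeps the orientation; max_speed is the mean speed in m/s. With until_force (N) it stops when the force on the tool has changed by that much, and returns True; else False.
- robot.move_joints(angles): joint-space move.
- robot.gripper_to(opening, grasp_force=None): finger opening in m; grasp_force is the grip in N (None keeps the last); returns when the fingers have stopped.
- robot.dwell(seconds).
- robot.ik(position, orientation): joint angles nearest the present ones, or None.
- robot.get_state(): the state.
- robot.camera(name): name is "scene" or "top" or "wrist"; returns a dict with "image" (420x560x3 uint8, red, green, blue), "fx", "fy", "cx", "cy" (pixels), "rvec" (rotation vector, rad) and "tvec" (3), from world to camera coordinates, as OpenCV has them; the wrist camera has in their place "mount" (4x4, takes a point from camera to tool coordinates, whose origin is the TCP and whose axes are the flange's). Camera axes: x right, y down, z forward; pixel columns grow to the right and rows downward; lengths in m; the calibration is good to about 2 mm. The wrist camera is an equidistant fisheye: a pixel r from the principal point sees the ray r / f radians off the axis. A picture is of the moment at which its call begins: read the wrist's pose just before it. There is no depth.
A pose or a line that the arm cannot do raises robot.IKError and nothing moves.
- robot.job_done(): hands the job in; it is judged then, once.
The state is a dict: "time": time; "joints": joint angles; "qvel": joint speeds; "joint_efforts": joint torques, N m; "position": TCP position; "ee_rot": TCP orientation; "wrist_force": force on the tool from outside, world axes, zero at the start; "moment": the same for the moment, N m; "opening": finger opening in m; "grip_force": force on a finger pad.
Only numpy, scipy, OpenCV 4.12 (cv2) and the standard library are available. Lean on these libraries where they do the work, as an engineer would, in place of code of your own. Each camera call takes 0.05 s, during which the arm holds its last target. There are 200 camera calls.

## Working session

There is one attempt and no reset: what is moved stays moved. The work goes in short steps, each a Python script; the robot and the scene stay as the last script left them, time stands still between calls to the robot, and variables do not carry over. Pictures are saved under pics/ and viewed, at most 10 in all, crops included, and the job is handed in when it is done.

```bash
ls; mkdir -p pics; python3 - <<'E'
from cell import robot
import cv2,numpy as np
for n in("scene","top"):
    c=robot.camera(n); cv2.imwrite(f"pics/{n}0.png",cv2.resize(c["image"][:,:,::-1],(800,600),interpolation=cv2.INTER_CUBIC))
    R=cv2.Rodrigues(np.array(c["rvec"],float))[0]
    print(n,c["fx"],c["fy"],c["cx"],c["cy"],-R.T@np.array(c["tvec"]),R[2])
c=robot.camera("wrist");print({k:v for k,v in c.items() if k!="image"});print(robot.get_state())
E
```

```text
pics
scene 493.9924443677103 493.9924443677103 283.1713232526465 208.71797962979022 [ 0.76191529 -0.95521574  0.96622423] [-0.15082782  0.73206019 -0.66433338]
top 531.1006951394469 531.1006951394469 277.2304951734706 213.9013504742707 [ 0.18071556 -0.04843698  1.91756701] [ 0.20516316  0.00879315 -0.97868828]
{'fx': 325.19226210127806, 'fy': 325.19226210127806, 'cx': 282.21985204487174, 'cy': 215.572306165507, 'mount': array([[-2.17421796e-04, -9.60332254e-01, -2.78858235e-01,
         7.09748988e-02],
       [ 9.99999966e-01, -1.68780128e-04, -1.98440572e-04,
        -7.82793213e-04],
       [ 1.43503153e-04, -2.78858269e-01,  9.60332258e-01,
        -1.43615928e-01],
       [ 0.00000000e+00,  0.00000000e+00,  0.00000000e+00,
         1.00000000e+00]])}
{'time': 0.15, 'joints': array([-8.06329792e+01,  1.50929565e+01, -2.79226838e+00,  7.21571551e+01,
        1.73517372e-03,  8.11031220e+01]), 'qvel': array([-0.01332065,  0.01372974,  0.23315814, -0.06801187,  0.06100564,
       -0.0722847 ]), 'joint_efforts': array([ 1.18841133e-03, -6.37826729e+01,  3.84647727e+01,  1.05501985e-02,
       -1.55837724e-04, -4.34032586e-06]), 'position': array([ 0.16451663, -0.49837354,  0.23095191]), 'ee_rot': array([-1.79958398e+02, -8.26864561e-03,  1.82638952e+01]), 'wrist_force': array([-0.17616857,  0.20738423, -0.0744475 ]), 'moment': array([-3.00222777e-06, -1.25065191e-03, -5.94674597e-02]), 'grip_force': 0.0, 'opening': 0.08533634696627643}
```

View pics/scene0.png

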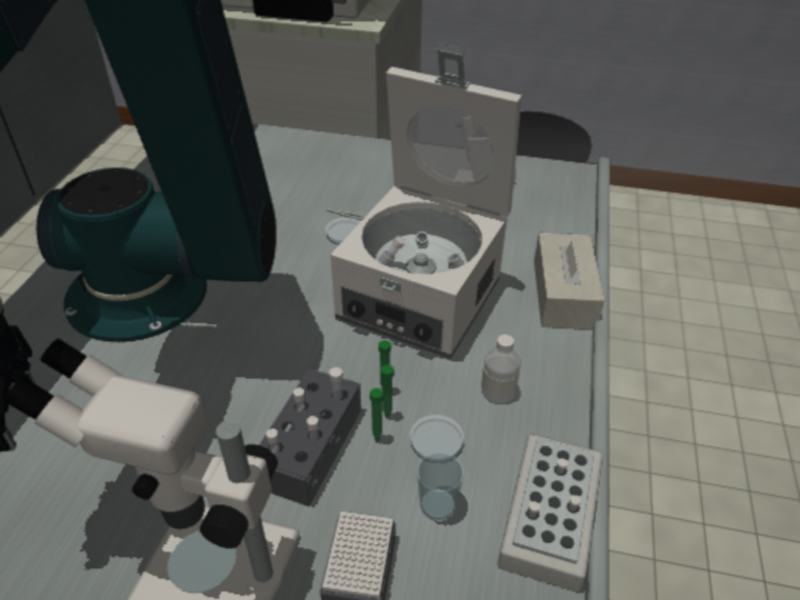

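View pics/top0.png

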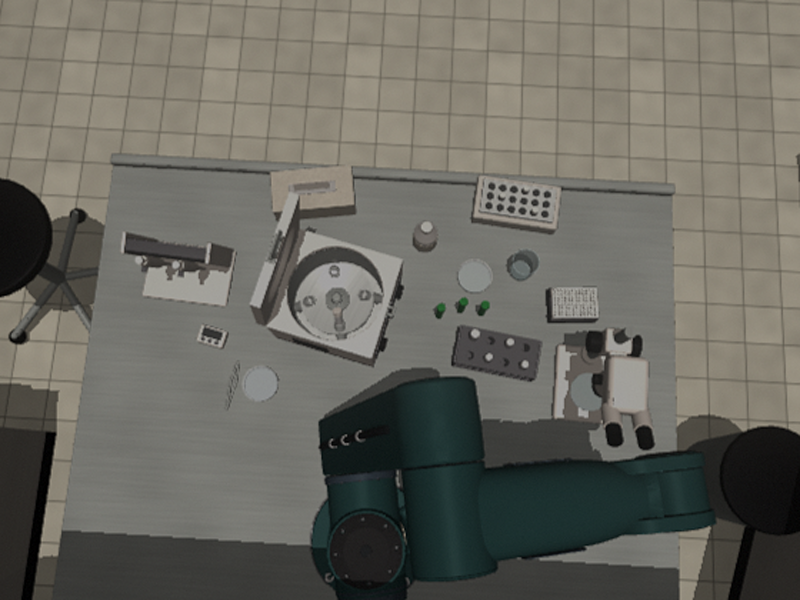

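The scene view shows the rack with the tall tube at (337,378), its front short tubes, and the centrifuge with the lid up. In the top view the bowl is centred near (337,293), a tube leans at (338,320), and the rack is near (497,352) with the candidate tall tube at (475,335).

```bash
cat > h.py <<'E'
from cell import robot
import cv2,numpy as np
from scipy.spatial.transform import Rotation as Ro
S=.7
def cast(c,uv,z,s=S):
    R=cv2.Rodrigues(np.array(c["rvec"],float))[0];o=-R.T@np.array(c["tvec"])
    d=R.T@np.array([(uv[0]*s-c["cx"])/c["fx"],(uv[1]*s-c["cy"])/c["fy"],1]);return o+d*(z-o[2])/d[2]
def proj(c,P,s=S):
    K=np.array([[c["fx"],0,c["cx"]],[0,c["fy"],c["cy"]],[0,0,1]])
    return cv2.projectPoints(np.array(P,float).reshape(-1,3),np.array(c["rvec"],float),np.array(c["tvec"],float),K,None)[0][:,0]/s
def wristpose():
    st=robot.get_state();T=np.eye(4);T[:3,:3]=Ro.from_euler('xyz',st["ee_rot"],degrees=True).as_matrix();T[:3,3]=st["position"];return T
def wcast(c,T,uv,z,s=1.):
    M=T@c["mount"];v=np.array([uv[0]*s-c["cx"],uv[1]*s-c["cy"]]);r=np.hypot(*v);th=r/c["fx"]
    d=M[:3,:3]@np.array([*(np.sin(th)*v/max(r,1e-9)),np.cos(th)]);return M[:3,3]+d*(z-M[2,3])/d[2]
def wproj(c,T,P,s=1.):
    M=np.linalg.inv(T@c["mount"]);p=np.array(P,float).reshape(-1,3)@M[:3,:3].T+M[:3,3]
    rho=np.hypot(p[:,0],p[:,1]);th=np.arctan2(rho,p[:,2]);return (np.c_[p[:,0],p[:,1]]/rho[:,None]*th[:,None]*c["fx"]+[c["cx"],c["cy"]])/s
E
python3 - <<'E'
from h import *
t=robot.camera("top");s=robot.camera("scene")
for n,p,z in [("bowl",(337,293),.165),("c front L",(403,258),.165),("c front R",(374,362),.165),("backR",(270,325),.165),
 ("hub",(338,297),.116),("s1",(334,271),.115),("s2",(309,300),.115),("s3",(365,296),.115),("loadedcap",(338,322),.13),("tall",(475,334),.126),("b",(510,342),.106),("c",(488,357),.106),("d",(523,364),.106),
 ("rk1",(459,326),.07),("rk2",(541,341),.07),("rk3",(453,366),.07),("rk4",(535,380),.07),("stand",(237,250),.0),("standB",(228,304),0),("bottle",(426,230),.13),("beaker",(522,263),.05),("tipbox",(573,303),.06),("mic",(575,395),0),("lidtop",(293,200),.42),("lidtop2",(262,320),.42)]:
  print(n,cast(t,p,z).round(3))
for n,p,z in [("tall",(337,372),.126),("b",(298,393),.106),("c",(312,421),.106),("d",(271,435),.106),("cL",(334,252),.165),("cR",(451,290),.165),("hub",(421,262),.116),("x",(422,238),.115)]:print("sc",n,cast(s,p,z).round(3))
E
```

```text
bowl [0.57  0.109 0.165]
c front L [ 0.665 -0.043  0.165]
c front R [0.411 0.011 0.165]
backR [0.484 0.26  0.165]
hub [0.571 0.11  0.116]
s1 [0.636 0.125 0.115]
s2 [0.56  0.18  0.115]
s3 [0.578 0.045 0.115]
loadedcap [0.507 0.104 0.13 ]
tall [ 0.498 -0.225  0.126]
b [ 0.487 -0.312  0.106]
c [ 0.447 -0.26   0.106]
d [ 0.435 -0.345  0.106]
rk1 [ 0.526 -0.19   0.07 ]
rk2 [ 0.5   -0.394  0.07 ]
rk3 [ 0.425 -0.18   0.07 ]
rk4 [ 0.403 -0.381  0.07 ]
stand [0.707 0.394 0.   ]
standB [0.561 0.402 0.   ]
bottle [ 0.749 -0.095  0.13 ]
beaker [ 0.702 -0.345  0.05 ]
tipbox [ 0.603 -0.474  0.06 ]
mic [ 0.379 -0.495  0.   ]
lidtop [0.706 0.192 0.42 ]
lidtop2 [0.449 0.232 0.42 ]
sc tall [ 0.504 -0.228  0.126]
sc b [ 0.45  -0.268  0.106]
sc c [ 0.489 -0.316  0.106]
sc d [ 0.437 -0.355  0.106]
sc cL [0.426 0.023 0.165]
sc cR [ 0.654 -0.033  0.165]
sc hub [0.577 0.091 0.116]
sc x [0.564 0.169 0.115]
```

```bash
python3 - <<'E'
from h import *
robot.reach([0.09,-0.32,0.40],[180,0,18]); 
# yaw so that tool x points toward +y_world-ish (camera offset), tool y along rack x
for n,p,yaw in [("rk",[0.47,-0.24,0.33],-97.3),("bowl",[0.555,0.045,0.36],-100)]:
    best=None
    for y in (yaw,yaw+180):
        q=robot.ik(p,[180,0,y]); print(n,y,None if q is None else np.round(q,1))
        if q is not None and (best is None or abs(q[5])<abs(best[1][5])): best=(y,q)
    robot.reach(p,[180,0,best[0]])
    T=wristpose();c=robot.camera("wrist");np.savez(f"w_{n}.npz",T=T,**c)
    cv2.imwrite(f"pics/w_{n}.png",cv2.resize(c["image"][:,:,::-1],(800,600),interpolation=cv2.INTER_CUBIC))
print(robot.get_state()["time"])
for n,p,r in [("place",[0.62,.118,.13],None)]:
  for th in (0,90,180,270):
    a=np.radians(10);z=np.array([np.cos(a)*.5,np.sin(a)*.5,-.866]);t=np.array([-np.sin(a),np.cos(a),0])
    R=np.c_[np.cross(t,z),t,z]@Ro.from_euler('z',th,degrees=True).as_matrix()
    q=robot.ik(p,list(Ro.from_matrix(R).as_euler('xyz',degrees=True)));print(th,q if q is None else np.round(q,1))
E
```

```text
rk -97.3 [ -35.9   14.9   12.2   87.3    0.  -118.6]
rk 82.7 [-35.9  14.9  12.2  87.3   0.   61.4]
bowl -100 [ -3.7  18.6  22.2  93.6   0.  -83.7]
bowl 80 [-3.7 18.6 22.2 93.6  0.  96.3]
4.9917
0 [  1.4  11.8 -34.1  14.3   4.3  -7.4]
90 [  1.4  11.8 -34.1  14.3   4.3  82.6]
180 [  1.4  11.8 -34.1  14.3   4.3 172.6]
270 [  1.4  11.8 -34.1  14.3   4.3 -97.4]
```

View pics/w_rk.png

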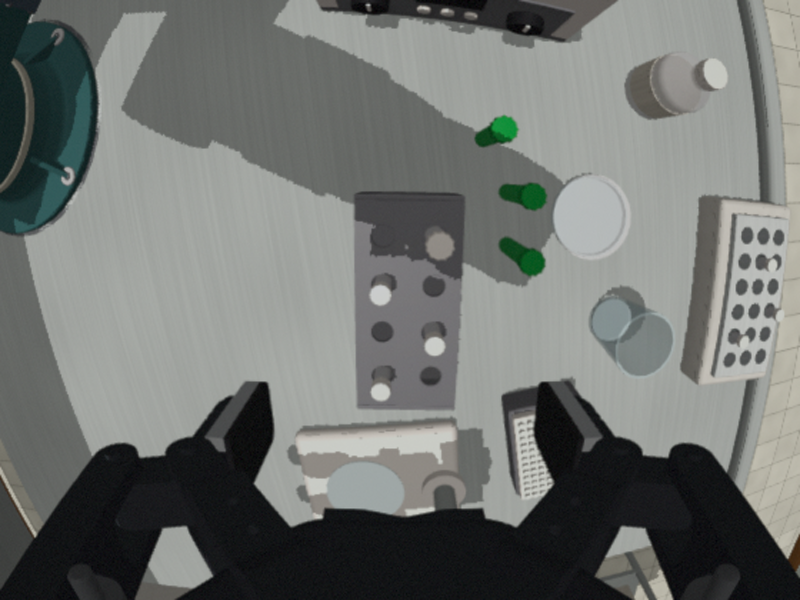

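View pics/w_bowl.png

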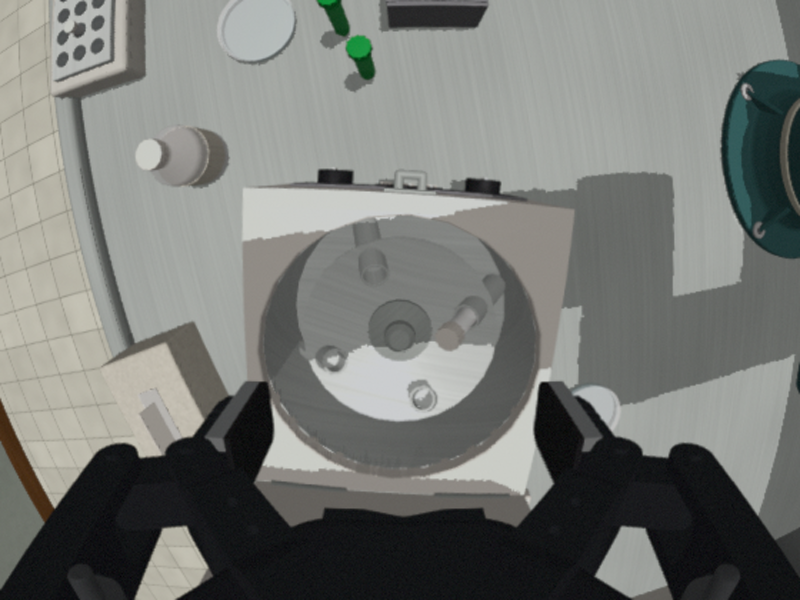

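Rack view: the tall cap is at (440,244). Rack top corners are (356,194), (463,196), (357,407) and (455,408). Bowl view: hub (399,337), loaded cap end (449,336), sleeve mouths (331,357) [opposite], (373,268) and (423,396). Front top corners are (244,188) and (574,210), staple (411,175).

```bash
python3 - <<'E'
from h import *
a=np.load("w_rk.npz");b=np.load("w_bowl.npz")
for c,n,p,z in [(a,"tall",(440,244),.126),(a,"rk",(356,194),.07),(a,"rk",(463,196),.07),(a,"rk",(357,407),.07),(a,"rk",(455,408),.07),
 (a,"s1",(381,294),.1),(a,"s2",(435,345),.1),(a,"s3",(381,391),.1),
 (b,"hub",(399,337),.116),(b,"opp",(331,357),.115),(b,"up",(373,265),.115),(b,"low",(424,397),.115),(b,"capend",(449,336),.152),(b,"FL",(244,188),.165),(b,"FR",(574,210),.165),(b,"staple",(411,173),.142),(b,"back",(258,482),.166),(b,"back",(527,493),.166)]:
  print(n,wcast(c,c["T"],p,z,S).round(4))
# bowl rim from points: left (260,345), right(540,345), top... 
for p in [(260,345),(540,350),(400,475)]: print("rim",wcast(b,b["T"],p,.165,S).round(4))
E
```

```text
tall [ 0.4995 -0.2234  0.126 ]
rk [ 0.4361 -0.179   0.07  ]
rk [ 0.5277 -0.1924  0.07  ]
rk [ 0.4052 -0.3807  0.07  ]
rk [ 0.5007 -0.3943  0.07  ]
s1 [ 0.4477 -0.2629  0.1   ]
s2 [ 0.4873 -0.3137  0.1   ]
s3 [ 0.4348 -0.3514  0.1   ]
hub [0.5705 0.1122 0.116 ]
opp [0.6349 0.121  0.115 ]
up [0.5808 0.0448 0.115 ]
low [0.5582 0.1755 0.115 ]
capend [0.5281 0.1058 0.152 ]
FL [ 0.6607 -0.0405  0.165 ]
FR [0.4185 0.019  0.165 ]
staple [ 0.536  -0.0261  0.142 ]
back [0.7226 0.2149 0.166 ]
back [0.4769 0.2705 0.166 ]
rim [0.6785 0.0829 0.165 ]
rim [0.4573 0.1265 0.165 ]
rim [0.5896 0.2245 0.165 ]
```

```bash
cat >> h.py <<'E'
HUB=np.array([0.570,0.1115]);AZ=np.radians(9.0);CY=np.radians(76.5)
rad=np.array([np.cos(AZ),np.sin(AZ),0]);tan=np.array([-np.sin(AZ),np.cos(AZ),0])
zs=np.array([0,0,.866])-.5*rad   # sleeve axis out
mouth=np.array([*HUB,.115])+.062*rad
seat=mouth-.017*zs
Rp=np.c_[np.cross(tan,-zs),tan,-zs];Ep=list(Ro.from_matrix(Rp).as_euler('xyz',degrees=True))
def shot(n,cam="wrist"):
    T=wristpose();c=robot.camera(cam);np.savez(f"w_{n}.npz",T=T,**c)
    cv2.imwrite(f"pics/{n}.png",cv2.resize(c["image"][:,:,::-1],(800,600),interpolation=cv2.INTER_CUBIC))
E
python3 - <<'E'
from h import *
g=.030 # TCP offset from tube centre
x,y=.4997,-.224
E=[180,0,81.8]
robot.gripper_to(.05)
robot.reach([x,y,.20],E)
robot.move_l([x,y,.066+g],max_speed=.1)
robot.gripper_to(0.0,grasp_force=40)
s=robot.get_state();print(s["opening"],s["grip_force"],s["position"],s["wrist_force"],s["time"])
robot.move_l([x,y,.36],max_speed=.2)
s=robot.get_state();print(s["opening"],s["grip_force"],s["wrist_force"])
pre=seat+(.095+g)*zs
robot.reach(list(pre+[0,0,.1]),Ep)
robot.move_l(list(pre),max_speed=.1)
print(robot.get_state()["time"]);shot("pre");shot("pre_s","scene")
im=cv2.imread("pics/pre_s.png")[120:320,290:550]
w=cv2.imread("pics/pre.png")
cv2.imwrite("pics/pre_c.png",np.vstack([cv2.resize(im,(390,300)),cv2.resize(w,(390,292))]))
E
```

```text
0.01834266417352062 38.915167450904846 [ 0.49991816 -0.22415987  0.09637814] [0.40499339 0.30692289 5.7229574 ] 9.2333
0.019103037295444106 39.010112285614014 [-1.09053226  0.34111025 -0.86442824]
13.1583
```

View pics/pre_c.png

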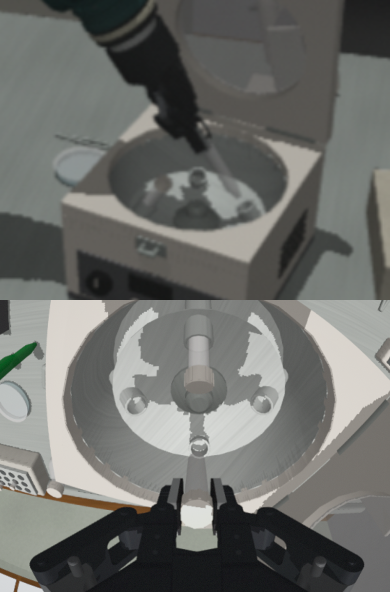

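The tube is held and its tip points at the target mouth. In the wrist half, mouths are at (134,400), (264,400) and target (199,447). I'll check them against my model.

```bash
python3 - <<'E'
from h import *
c=np.load("w_pre.npz");T=c["T"];s=560/390
for n,p in [("L",(134,401)),("R",(264,401)),("tgt",(199.5,446))]:
    print(n,wcast(c,T,(p[0],(p[1]-300)*420/292/s),.115,s).round(4))
hc=np.array([*HUB,.115])
print(mouth,hc+.062*tan,hc-.062*tan)
im=cv2.imread("pics/pre.png")
for P,col in [(mouth,(0,0,255)),(hc+.062*tan,(0,255,0)),(hc-.062*tan,(0,255,0)),(seat+.035*zs,(255,0,0))]:
    u=wproj(c,T,P,S)[0];cv2.circle(im,tuple(int(v) for v in u),2,col,-1);print(u)
# tube foot/ centre predicted
for d in(-.06,.0):
    u=wproj(c,T,seat+(.095+d)*zs,S)[0];cv2.circle(im,tuple(int(v) for v in u),2,(255,0,255),-1)
cv2.imwrite("pics/pre_ann.png",cv2.resize(im[100:450,200:600],(800,700))[:600])
E
```

```text
L [0.5767 0.0507 0.115 ]
R [0.5564 0.1777 0.115 ]
tgt [0.6291 0.125  0.115 ]
[0.63123668 0.12119894 0.115     ] [0.56030106 0.17273668 0.115     ] [0.57969894 0.05026332 0.115     ]
[402.01469817 301.87938091]
[529.67373255 212.36648005]
[274.04997106 212.53633972]
[401.92476446 311.01442784]
```

View pics/pre_ann.png

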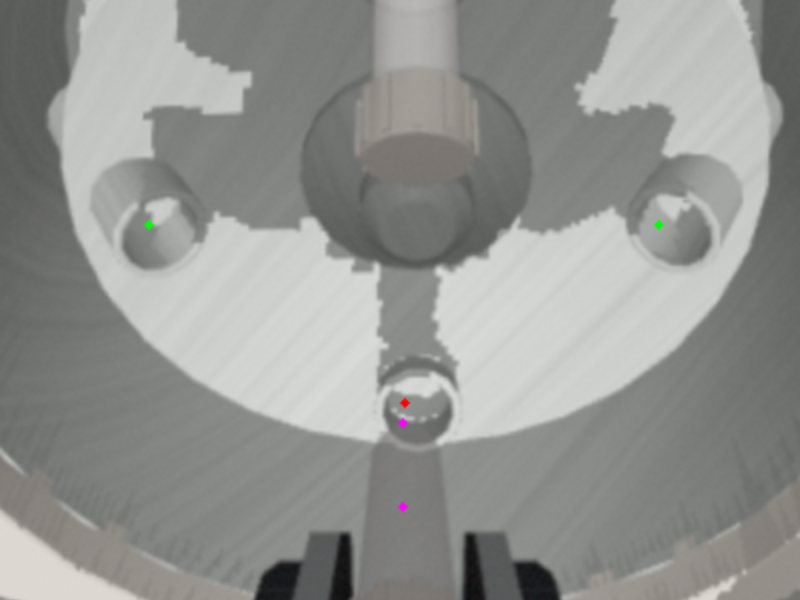

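The wrist view puts all the mouths about 2 mm further along +tangent than my model, relative to the held tube. I'll shift by that and insert under force guard.

```bash
sed -i 's/^HUB=np.array(\[0.570,0.1115\])/HUB=np.array([0.5697,0.1135])/' h.py; python3 - <<'E'
from h import *
g=.030
for d,sp,f in [(.095,.05,None),(.070,.05,8),(.004,.05,12),(-.004,.02,12)]:
    r=robot.move_l(list(seat+(d+g)*zs),rot=Ep,max_speed=sp,until_force=f)
    s=robot.get_state();print(d,r,"d=",((s["position"]-seat)@zs-g).round(4),s["wrist_force"].round(1),s["opening"],s["time"])
    if r: break
shot("ins");shot("ins_s","scene")
E
```

```text
0.095 False d= 0.0951 [ 0.6 -0.1 -0.6] 0.018742165474801627 13.5083
0.07 False d= 0.0699 [-0.   0.8 -0.3] 0.018681925718572346 14.1583
0.004 False d= 0.0042 [ 0.4  1.  -1.2] 0.018459013067026582 15.625
-0.004 True d= -0.0007 [-7.6 -1.7 11.4] 0.01847296971285832 15.9583
```

```bash
cat >> h.py <<'E'
xc=np.array([np.cos(CY),np.sin(CY),0]);yc=np.array([-np.sin(CY),np.cos(CY),0]);ez=np.array([0,0,1.])
CEN=np.array([.5702,.1125,0])
hinge=CEN+.13*xc+.166*ez
def lidP(th,r=.235,y=.075,w=.011,h=.022):
    return hinge+y*yc+r*(-xc*np.cos(th)+ez*np.sin(th))+h*(xc*np.sin(th)+ez*np.cos(th))+w*xc
E
python3 - <<'E'
from h import *
g=.030
robot.gripper_to(.045)
s=robot.get_state();print(s["opening"],s["wrist_force"])
robot.move_l(list(s["position"]+.09*zs),max_speed=.12)
shot("after")
p=wristpose()[:3,3];robot.move_l([p[0]-.02,p[1],.42],max_speed=.2)
shot("lid","scene");print(robot.get_state()["time"])
for yaw in(CY*57.2958,CY*57.2958-180):
    for P in(lidP(1.65)+.01*xc+[0,0,.1],lidP(1.65)+.01*xc,lidP(.8),lidP(0)):
        q=robot.ik(list(P),[180,0,yaw]);print(yaw,P.round(3),None if q is None else np.round(q,1))
a=cv2.imread("pics/after.png");b=cv2.imread("pics/lid.png")[20:320,300:600]
cv2.imwrite("pics/after_c.png",np.hstack([cv2.resize(a,(500,375)),cv2.resize(b,(300,300))[:375] if 0 else cv2.copyMakeBorder(b,0,75,0,0,0)]))
E
```

```text
0.0449566975305659 [ 0.48637715 -0.16036224 -0.24578839]
18.675
76.50002735365878 [0.542 0.316 0.499] None
76.50002735365878 [0.542 0.316 0.399] [ 22.8  29.1  46.  106.9   0.  126.3]
76.50002735365878 [0.496 0.123 0.35 ] [  4.8  13.4  13.1  89.8   0.  108.3]
76.50002735365878 [0.475 0.039 0.188] [ -5.2  11.5 -14.6  64.    0.   98.3]
-103.49997264634122 [0.542 0.316 0.499] None
-103.49997264634122 [0.542 0.316 0.399] [ 22.8  29.1  46.  106.9   0.  -53.7]
-103.49997264634122 [0.496 0.123 0.35 ] [  4.8  13.4  13.1  89.8   0.  -71.7]
-103.49997264634122 [0.475 0.039 0.188] [ -5.2  11.5 -14.6  64.    0.  -81.7]
```

View pics/after_c.png

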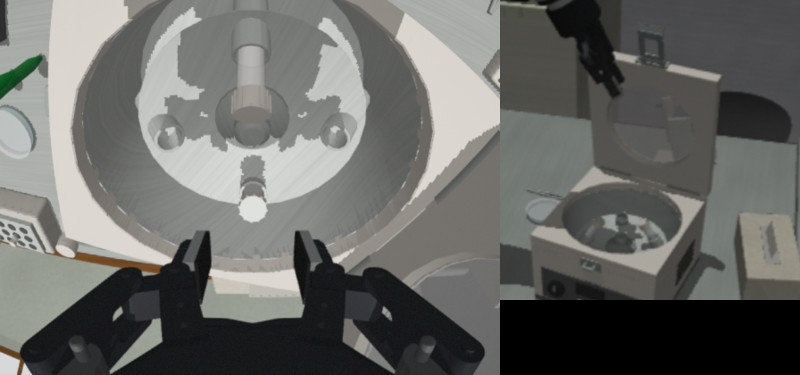

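The tube is seated in the target sleeve, cap at (253,207), and the lid is upright. Reaching over the lid with the tool vertical is out of range, so I'll tilt the tool and slide the fingers in behind the lid from the robot's side.

```bash
cat >> h.py <<'E'
def tilt(phi,sx):
    f=np.radians(phi);z=-np.cos(f)*ez-np.sin(f)*yc;x=sx*xc
    return list(Ro.from_matrix(np.c_[x,np.cross(z,x),z]).as_euler('xyz',degrees=True))
E
python3 - <<'E'
from h import *
for phi in(20,30,40):
  for sx in(1,-1):
    print(phi,sx)
    for P in([.36,.05,.47],lidP(1.65,.245,.24)+.01*xc,lidP(1.65,.245,.075)+.01*xc+[0,0,.05],lidP(1.65,.245,.075)+.01*xc,lidP(.8,.245),lidP(.3,.245),lidP(0,.245)):
        q=robot.ik(list(P),tilt(phi,sx));print(np.round(P,3),None if q is None else np.round(q,1))
E
```

```text
20 1
[0.36 0.05 0.47] [ -1.8 -12.8   1.9  85.1  -4.  101. ]
[0.382 0.356 0.408] [ 43.    7.4  11.6  82.8 -16.6 144.8]
[0.542 0.317 0.458] [ 28.9  17.7  33.3  90.5 -13.3 130.6]
[0.542 0.317 0.408] [ 28.9  15.8  22.3  81.4 -13.3 130.6]
[0.494 0.116 0.357] [  8.2  -0.3  -5.6  66.   -7.3 110.5]
[0.477 0.046 0.259] [ -1.9  -3.1 -23.5  50.   -3.9 100.9]
[0.473 0.029 0.188] [ -4.5  -1.4 -33.5  38.1  -3.1  98.5]
20 -1
[0.36 0.05 0.47] [ -1.8 -12.8   1.9  85.1  -4.  -79. ]
[0.382 0.356 0.408] [ 43.    7.4  11.6  82.8 -16.6 -35.2]
[0.542 0.317 0.458] [ 28.9  17.7  33.3  90.5 -13.3 -49.4]
[0.542 0.317 0.408] [ 28.9  15.8  22.3  81.4 -13.3 -49.4]
[0.494 0.116 0.357] [  8.2  -0.3  -5.6  66.   -7.3 -69.5]
[0.477 0.046 0.259] [ -1.9  -3.1 -23.5  50.   -3.9 -79.1]
[0.473 0.029 0.188] [ -4.5  -1.4 -33.5  38.1  -3.1 -81.5]
30 1
[0.36 0.05 0.47] [  0.5 -19.6  -6.8  73.6  -7.  102.2]
[0.382 0.356 0.408] [ 47.8   4.4   4.4  74.5 -26.  147.7]
[0.542 0.317 0.458] [ 32.2  11.7  20.4  76.8 -21.  131.6]
[0.542 0.317 0.408] [ 32.2  10.6  11.1  68.5 -21.  131.6]
[0.494 0.116 0.357] [ 10.7  -6.  -15.4  52.8 -11.
[... 650 characters left out ...]
]
[0.542 0.317 0.458] [ 35.6   6.9   8.8  63.  -29.1 131.4]
[0.542 0.317 0.408] [ 35.6   6.4   0.5  55.2 -29.1 131.4]
[0.494 0.116 0.357] [ 13.5 -10.9 -25.3  38.8 -17.  111.3]
[0.477 0.046 0.259] [  1.4 -13.2 -42.9  21.2  -9.5 101.5]
[0.473 0.029 0.188] [ -1.9  -9.8 -53.4   7.   -7.5  99. ]
40 -1
[0.36 0.05 0.47] [  3.6 -26.  -15.8  61.4 -10.9 -76.7]
[0.382 0.356 0.408] [ 52.5   2.2  -2.8  66.2 -36.  -30.2]
[0.542 0.317 0.458] [ 35.6   6.9   8.8  63.  -29.1 -48.6]
[0.542 0.317 0.408] [ 35.6   6.4   0.5  55.2 -29.1 -48.6]
[0.494 0.116 0.357] [ 13.5 -10.9 -25.3  38.8 -17.  -68.7]
[0.477 0.046 0.259] [  1.4 -13.2 -42.9  21.2  -9.5 -78.5]
[0.473 0.029 0.188] [ -1.9  -9.8 -53.4   7.   -7.5 -81. ]
```

```bash
python3 - <<'E'
from h import *
E=tilt(30,-1);r=.245
robot.gripper_to(0.0)
robot.reach([.36,.05,.47],E)
robot.reach(list(lidP(1.65,r,.24)+.015*xc),E)
robot.move_l(list(lidP(1.65,r,.075)+.015*xc),max_speed=.2,until_force=10)
for th in [1.5,1.3,1.1,.9,.7,.5,.35]:
    k=robot.move_l(list(lidP(th,r)),max_speed=.15,until_force=30)
    s=robot.get_state();print(th,k,s["wrist_force"].round(1),round(s["time"],2))
    if k: break
shot("mid","scene")
cv2.imwrite("pics/mid_c.png",cv2.imread("pics/mid.png")[20:380,280:640])
E
```

```text
1.5 False [-0.2  0.1 -0.3] 23.03
1.3 False [-1.   0.7 -0.3] 23.51
1.1 False [ 0.4 -0.4  0.2] 23.98
0.9 False [ 0.4 -0.3  0.6] 24.46
0.7 False [ 0.6 -1.4  0.6] 24.93
0.5 False [-1.5  0.2  0.3] 25.41
0.35 False [0.4 0.4 0.4] 25.8
```

View pics/mid_c.png

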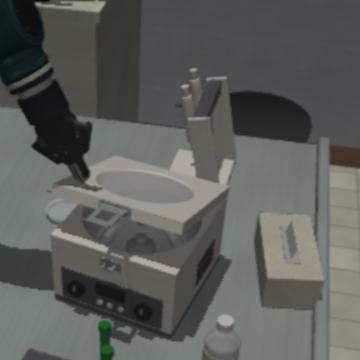

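The lid has followed the finger to about 0.35 rad, with the clasp standing out at the front. I'll continue gently.

```bash
python3 - <<'E'
from h import *
E=tilt(30,-1);r=.245
for th in [.25,.15,.06]:
    k=robot.move_l(list(lidP(th,r)),max_speed=.08,until_force=30)
k=robot.move_l(list(lidP(0,r)-[0,0,.008]),max_speed=.03,until_force=22)
s=robot.get_state();print(k,s["position"],lidP(0,r),s["wrist_force"].round(1),round(s["time"],2))
p=s["position"];robot.move_l(list(p+[0,0,.10]),max_speed=.2)
# view front from above the front side
P=CEN-.20*xc+.36*ez
robot.reach(list(P),[180,0,CY*57.2958])
shot("clasp");print(robot.get_state()["time"]);shot("clasp_s","scene")
a=cv2.imread("pics/clasp.png");b=cv2.imread("pics/clasp_s.png")[120:420,280:580]
cv2.imwrite("pics/clasp_c.png",np.hstack([cv2.resize(a,(500,375)),cv2.copyMakeBorder(b,0,75,0,0,0)]))
E
```

```text
True [0.47375459 0.0296786  0.19033555] [0.47299394 0.02888193 0.188     ] [-14.9   2.6  23.2] 27.71
30.875
```

View pics/clasp_c.png

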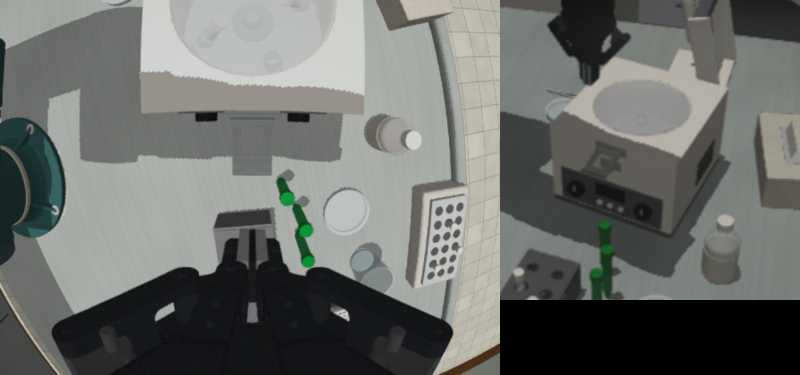

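The lid is shut flat. In the wrist half, the clasp stands out from (252,112) to (252,175), about 38 px wide. I'll get its angle and lateral offset.

```bash
cat >> h.py <<'E'
CH=CEN-.136*xc+.178*ez
def tiltx(phi,sx=1):
    f=np.radians(phi);z=-np.cos(f)*ez+np.sin(f)*xc;x=sx*(np.cos(f)*xc+np.sin(f)*ez)
    return list(Ro.from_matrix(np.c_[x,np.cross(z,x),z]).as_euler('xyz',degrees=True))
def claspP(a,phi,r=.048,hw=.011,off=.0015):
    f=np.radians(phi);p=np.cos(f)*xc+np.sin(f)*ez
    d=-xc*np.sin(a)-ez*np.cos(a);n=-xc*np.cos(a)+ez*np.sin(a)
    t=np.clip((a+f-np.pi/2)/np.radians(10),-1,1)*hw
    return CH+r*d+off*n+t*p
E
python3 - <<'E'
from h import *
c=np.load("w_clasp.npz");T=c["T"];s=560/500
for a in np.arange(.9,2.3,.1):
    d=-xc*np.sin(a)-ez*np.cos(a)
    print(round(a,1),wproj(c,T,[CH+.07*d,CH+.0*d,CH+.023*yc+.06*d,CH-.023*yc+.06*d],s).round(0).tolist())
print("lid corners",wproj(c,T,[hinge-.26*xc+.125*yc+.022*ez,hinge-.26*xc-.125*yc+.022*ez],s).round())
for phi in(15,25,35):
  for sx in(1,-1):
    print(phi,sx,[None if (q:=robot.ik(list(P),tiltx(phi,sx))) is None else np.round(q).astype(int).tolist() for P in (claspP(1.5,phi)+.04*ez,claspP(1.,phi),claspP(0,phi))])
E
```

```text
0.9 [[252.0, 159.0], [252.0, 117.0], [234.0, 154.0], [271.0, 154.0]]
1.0 [[252.0, 163.0], [252.0, 117.0], [234.0, 157.0], [271.0, 157.0]]
1.1 [[252.0, 167.0], [252.0, 117.0], [234.0, 160.0], [271.0, 160.0]]
1.2 [[252.0, 170.0], [252.0, 117.0], [233.0, 163.0], [271.0, 163.0]]
1.3 [[252.0, 173.0], [252.0, 117.0], [233.0, 165.0], [272.0, 166.0]]
1.4 [[252.0, 175.0], [252.0, 117.0], [233.0, 168.0], [272.0, 168.0]]
1.5 [[252.0, 177.0], [252.0, 117.0], [233.0, 169.0], [272.0, 169.0]]
1.6 [[252.0, 179.0], [252.0, 117.0], [232.0, 170.0], [273.0, 170.0]]
1.7 [[252.0, 180.0], [252.0, 117.0], [232.0, 171.0], [273.0, 171.0]]
1.8 [[252.0, 180.0], [252.0, 117.0], [231.0, 171.0], [273.0, 171.0]]
1.9 [[252.0, 180.0], [252.0, 117.0], [231.0, 171.0], [274.0, 171.0]]
2.0 [[252.0, 179.0], [252.0, 117.0], [231.0, 170.0], [274.0, 170.0]]
2.1 [[252.0, 177.0], [252.0, 117.0], [230.0, 168.0], [275.0, 168.0]]
2.2 [[252.0, 175.0], [252.0, 117.0], [230.0, 166.0], [275.0, 166.0]]
lid corners [[142. 116.]
 [363. 116.]]
15 1 [[-23, 16, -4, 72, 15, 80], [-24, 19, -12, 62, 15, 79], [-20, 19, -15, 58, 15, 83]]
15 -1 [[-23, 16, -4, 72, 15, -100], [-24, 19, -12, 62, 15, -101], [-20, 19, -15, 58, 15, -97]]
25 1 [[-28, 18, -5, 74, 24, 74], [-29, 21, -12, 64, 24, 73], [-25, 21, -16, 59, 24, 77]]
25 -1 [[-28, 18, -5, 74, 24, -106], [-29, 21, -12, 64, 24, -107], [-25, 21, -16, 59, 24, -103]]
35 1 [[-33, 21, -4, 78, 33, 67], [-33, 23, -12, 68, 33, 67], [-30, 24, -16, 61, 33, 71]]
35 -1 [[-33, 21, -4, 78, 33, -113], [-33, 23, -12, 68, 33, -113], [-30, 24, -16, 61, 33, -109]]
```

```bash
python3 - <<'E'
from h import *
phi=25;E=tiltx(phi)
robot.gripper_to(.028)
robot.reach(list(claspP(1.9,phi)+.06*ez),E)
robot.move_l(list(claspP(1.9,phi)),max_speed=.1,until_force=8)
for a in [1.6,1.4,1.2,1.0,.8,.6,.45,.3,.15,.05]:
    k=robot.move_l(list(claspP(a,phi)),max_speed=.1,until_force=15)
    s=robot.get_state();print(a,k,s["wrist_force"].round(1),round(s["time"],2))
    if k: break
else:
    k=robot.move_l(list(claspP(0,phi)+.010*xc),max_speed=.02,until_force=12)
    s=robot.get_state();print(k,s["wrist_force"].round(1),((s["position"]-claspP(0,phi))@xc).round(4),s["time"])
shot("cl2","scene")
E
```

```text
1.6 False [-0.3  0.3 -0.4] 32.85
1.4 False [ 0.8 -0.1  0.6] 33.1
1.2 False [-0.9  0.   0.2] 33.38
1.0 False [0.1 0.9 1. ] 33.68
0.8 False [ 0.3  0.5 -0.1] 33.93
0.6 False [-0.4  0.1  0.4] 34.18
0.45 False [0.5 0.1 0.2] 34.43
0.3 False [ 0.1  0.8 -0.2] 34.68
0.15 False [ 0.7 -0.6  0.3] 34.93
0.05 False [ 0.  -0.4  0.6] 35.18
True [-4.6 -8.4  4.5] 0.0036 35.6167
```

```bash
python3 - <<'E'
from h import *
p=robot.get_state()["position"]
robot.move_l(list(p-.06*xc+.01*ez),max_speed=.1)
p=robot.get_state()["position"]
robot.move_l(list(p-.06*xc+.22*ez),max_speed=.2)
robot.reach(list(CEN-.20*xc+.36*ez),[180,0,CY*57.2958])
shot("fin");shot("fin_s","scene");print(robot.get_state()["wrist_force"],robot.get_state()["time"])
a=cv2.imread("pics/fin.png")[100:340,200:620];b=cv2.imread("pics/fin_s.png")[170:370,310:530]
cv2.imwrite("pics/fin_c.png",np.hstack([a,cv2.resize(b,(264,240))]))
E
```

```text
[ 0.43397715  0.37236019 -0.34940875] 38.4167
```

View pics/fin_c.png

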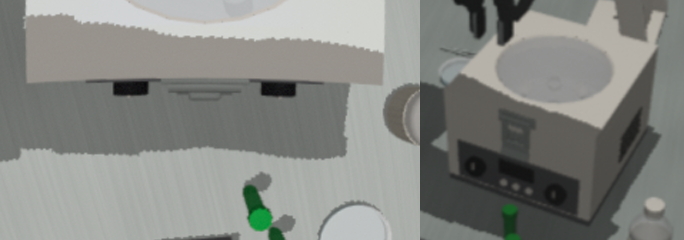

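The clasp hangs flat over the staple, the lid is flush, and the robot is clear of everything.

```bash
python3 -c "
from cell import robot
print(robot.job_done())"
```

```text
the job is handed in; nothing more can be done
None
```

I handed the job in at about 38 s of robot time, but the interface returned no verdict. The pictures and force readings show the tube fully down in the opposite sleeve, the lid shut gently, the clasp flat over its staple and the robot clear.

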